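# Cap the suction tank and lock both cam arms

### The job

Close the suction unit's waste tank with the blue cap: set it over the tank's grooved metal fitting with both orange cam arms still up and push it down until it is fully home on its seat. Then swing the two cam arms down one after the other, each until it lies flat against the side of the cap, and let go. Leave the other things on the table where they are.

Things in the scene. Friction and masses are not known exactly. Their poses are not given: they have to be found in the camera images.
- cap_center (a point): Centre (half-way up) of the blue camlock dust cap: closed top, open below, 60 mm high plus a 2 mm top disc, 50 mm diameter, bore 41 mm wide, 57 mm deep. z points up out of the closed top. Stands on its open rim, yaw varies; about 0.23 kg. Grip flats on its +x and -x sides: 53 mm apart, 28 mm wide, 18 mm below to 26 mm above this point. Cam arms on its +y and -y sides. May go on at any yaw.
- port_seat (a point): Centre of the metal seat (55 mm wide shoulder) of the upright fitting on the tank lid; z up. Home = cap's rim on this seat, cap_center 30 mm above this point. The fitting's stem rises from here: 36 mm diameter, waisted by a groove (25 mm diameter) from 25 to 47 mm up.
- port_top (a point): Centre of the top of the fitting's stem, 55 mm above port_seat; the top edge is tapered to 27 mm diameter.
- tank_lid (a point): Middle of the tank's grey lid, 224 mm (x) by 204 mm (y), 85 mm above the table and 35 mm below port_seat. The white tank is fixed; the fitting stands 30 mm from the lid's middle, along +y.
- seal (a joint): Black rubber seal round the fitting's foot, 47 mm diameter: m pushed down. At 0 it stands 6 mm above the metal seat, so the cap first rests 6 mm short of home; it takes about 7 N to push down (12 N is plenty) to 0.006, flush with the seat, and then stays down.
- cam_a (a joint): Angle (rad) of the orange cam arm on the cap's +y side: 0 = down, flat on the cap's side, 1.57 = straight out, more = raised (stop at 2.3). Stays where left (0.03 N m). Hinge axis parallel to cap x, 30 mm along +y from cap_center and 10 mm above it. Bar 13 mm wide, 60 mm from hinge to end; when down its outer face is 7 mm outside the hinge. Its steel lobe swings into the groove.
- cam_b (a joint): The same for the orange cam arm on the cap's -y side (hinge 30 mm along -y): 0 = down, larger = raised.
- cam_a_tip (a point): Middle of the free end of cam arm a, 60 mm from its hinge.
- cam_b_tip (a point): Middle of the free end of cam arm b, 60 mm from its hinge.
- cassette: Teal open instrument cassette, 86 x 190 x 32 mm, origin under its middle. Bystander.
- denture: Pink denture model with white teeth, about 66 x 78 x 31 mm, origin under its middle. Bystander.
- model: Off-white plaster tooth model, about 75 x 80 x 34 mm, origin under its middle. Bystander.
Things that resemble listed ones, but are neither listed nor needed, are in the scene too. Of the things shaped like the part that bears cap_center, the blue one is meant.

How it is judged (in metres and radians):
On the way, in this order (a step that is already met when the one before it is completed fails the run):
1. the cap is pushed fully home on the fitting with both cam arms still up (horizontal distance between cap_center and port_seat below 0.006 m and z of cap_center in the frame of port_seat between 0.026 and 0.033 m and angle between the z axis of cap_center and the z axis of port_seat, either way round below 0.09 rad and angle between cap_center's own z axis and vertical below 0.09 rad and value of joint each of cam_a, cam_b above 0.9 rad), for 0.2 s.
2. one cam arm is down while the other is still up (((value of joint cam_a below 0.2 rad and value of joint cam_b above 0.6 rad) or (value of joint cam_b below 0.2 rad and value of joint cam_a above 0.6 rad))), for 0.1 s.
At the end, for the whole second after the job is handed in: The cap is fully home on the fitting (its centre within 3 mm of 30 mm above the seat point, within 6 mm of the fitting's axis, upright within 0.09 rad), both cam arms are down within 0.2 rad, and the three bystanders are within 30 mm of where they started (horizontal distance between cap_center and port_seat below 0.006 m and z of cap_center in the frame of port_seat between 0.026 and 0.033 m and angle between the z axis of cap_center and the z axis of port_seat, either way round below 0.09 rad and angle between cap_center's own z axis and vertical below 0.09 rad and value of joint each of cam_a, cam_b below 0.2 rad and distance of each of cassette, denture, model from where it was at the start of the episode below 0.03 m); the robot touches nothing.
It fails at once if the teal instrument cassette is shifted by more than 30 mm (distance of cassette from where it was at the start of the episode above 0.03 m).
It fails at once if the pink denture model is shifted by more than 30 mm (distance of denture from where it was at the start of the episode above 0.03 m).
It fails at once if the plaster tooth model is shifted by more than 30 mm (distance of model from where it was at the start of the episode above 0.03 m).
It also fails if it takes over 64 s, if anything falls off the work surface, if the arm or the gripper's body presses on something with over 40 N, if the wrist force passes 120 N, or if a joint passes its speed limit or range.

### The arm

A 6-joint arm with a two-finger parallel gripper is mounted at the origin on the work surface. World frame = base frame: x ahead of the robot, y to its left, z up, the work surface at z = 0. Lengths are in m, angles in degrees, forces in N, time in s.
With the tool pointing down it reaches from about 0.275 to 0.875 m from the base axis. Payload 12.5 kg.
Tool frame: the origin (TCP) lies on the front face of the gripper's body, between the roots of the fingers; the fingertips stand 73 mm ahead of it and the grasp point (between the pads) lies 54 mm ahead of it (robot.hold_point_z is the distance from the TCP to the grasp point, in m); z points along the fingers, y is the direction in which the jaws open and shut (so a half turn about z gives the same grasp; the last joint's range is limited). The gripper opens to 85 mm and grips with 20 to 120 N. Pads are 22 mm wide; open, the fingers measure 114 mm over their backs; the gripper's body (76 mm by 85 mm) begins 54 mm behind the grasp point. The pads swing forward as they close: fully open they stand 13 mm farther back than shut.
Start: joints at [64.481, 20.094, 94.641, -0, 65.266, -4.847], TCP at [0.194, 0.515, 0.304] pointing down, gripper open.
Joint ranges: [-157.81, 157.81], [-45, 120.19], [0.68, 151.7], [-89.99, 269.99], [4.06, 180], [-164.3, 164.3]. Speed limits (degrees/s): [127.2, 127.2, 159.86, 180, 180, 180].

### API

Orientations are given as a 3x3 rotation matrix whose columns are the frame's x, y, z axes.
In Python, from cell import robot gives the robot as it stands.
- The arm moves only by the tool drive_tool, never from a script. Its argument "steps" is a list of rows, each an object of numbers: "claw": the closure, from 0 (fully open) to 1 (shut); "x", "y", "z": the shift along the tool's x, y, z in cm; "ax", "ay", "az": the turn, a rotation vector about the tool's x, y, z in degrees. In form: [{"claw": .., "x": .., "y": .., "z": .., "ax": .., "ay": .., "az": ..}, ...]. A call has 1 to 12 rows; each row is the pose to reach, as a shift and turn from the pose measured when the call began, along the tool's axes at that moment; what a row does not reach only later rows make up. A row lasts 1/12 s, in which the tool goes at most 41.7 mm and 7.16 degrees, less where a joint would pass 70% of its speed; a pose out of reach is approached as far as the arm can. A call with a gripper value outside its range is refused whole. The fingers move at their own pace and stop on an object; "force" is the grip in N (left out, the last holds). Time passes only in rows, so rows that repeat a pose let the fingers close. It gives the time, the measured TCP pose, the force and the opening at its end, in the units of the state.
- robot.observe(): the state, without advancing time (a new reading comes with each control period).
- robot.read_camera(name): name is "scene" or "top" or "wrist"; returns a dict with "color" (420x560x3 uint8, red, green, blue), "K" (3x3 intrinsics, pixels), "rvec" (rotation vector, rad) and "tvec" (3), from world to camera coordinates, as OpenCV has them; the wrist camera has in their place "T_tool_cam" (4x4, takes a point from camera to tool coordinates, whose origin is the TCP and whose axes are the flange's). Camera axes: x right, y down, z forward; pixel columns grow to the right and rows downward; lengths in m; the calibration is good to about 2 mm. A picture is of the moment at which its call begins: read the wrist's pose just before it. There is no depth.
- robot.job_done(): hands the job in, once; it reports no verdict.
Trained networks look in a picture, given as the dict that the camera call returned (one of the last four; its "shot" number tells which), for a name from the list of things; names that differ only in an ending like _2 or _b are one class to them, and where a whole thing is asked for, a point or a joint stands for the part that bears it (a point fixed in the world has none). Each returns a list of dicts, best first, with "p" (0 to 1); they miss things now and then, are a little off and sometimes report something else, mostly with a low value. They report only what shows in the picture. A call takes as long as a camera call. They do not tell look-alikes from the thing itself.
- robot.search_frame(name, picture): "extent" ([left, top, right, bottom] in pixels, round what is visible of it).
- robot.cut_out(name, picture): "region" (420x560 bool, what is visible of it) and "extent" ([left, top, right, bottom] in pixels, round what is visible of it).
- robot.tip_of(name, picture): "xy" ([column, row] in pixels: a listed point, or the origin of a listed thing).
The state is a dict: "clock": time; "q": joint angles; "dq": joint speeds; "joint_torque": joint torques, N m; "ee_pos": TCP position; "orientation": TCP orientation; "wrist_force": force on the tool from outside, world axes, zero at the start; "ft_torque": the same for the moment, N m; "gripper_width": finger opening in m.
Only numpy, scipy, OpenCV 4.12 (cv2) and the standard library are available. Lean on these libraries where they do the work, as an engineer would, in place of code of your own. Each camera call takes 0.05 s, during which the arm holds its last target. There are 200 camera calls.

## Working session

There is one attempt and no reset: what is moved stays moved. The work goes in short steps, Python scripts to look and compute and a tool call to move; the robot and the scene stay as the last step left them, time stands still between calls to the robot, and variables do not carry over. Pictures are saved under pics/ and viewed, about 8 in all and at most 12, crops included, and the job is handed in when it is done.

Besides the shell and the picture viewer there is one more tool, called as a command line: name --argument value ..., lists and objects as JSON in quotes. drive_tool: Moves the arm, as the interface text tells. Its arguments: {"type":"object","properties":{"steps":{"type":"array","items":{"type":"object","properties":{"claw":{"type":"number"},"x":{"type":"number"},"y":{"type":"number"},"z":{"type":"number"},"ax":{"type":"number"},"ay":{"type":"number"},"az":{"type":"number"}}}},"force":{"type":"number"}},"required":["steps"]}

```bash
mkdir -p pics; cat > h.py <<'E'
import numpy as np, cv2
from cell import robot
def P(pic):
    R,_=cv2.Rodrigues(np.array(pic["rvec"],float)); return R,np.array(pic["tvec"],float).ravel(),np.array(pic["K"])
def wristP(pic,s):
    T=np.eye(4);T[:3,:3]=np.array(s["orientation"]);T[:3,3]=s["ee_pos"]
    W=np.linalg.inv(T@np.array(pic["T_tool_cam"])); return W[:3,:3],W[:3,3],np.array(pic["K"])
def ray(c,uv):
    R,t,K=c; d=R.T@np.linalg.inv(K)@np.array([uv[0],uv[1],1.]); return -R.T@t,d
def atz(c,uv,z):
    o,d=ray(c,uv); return o+d*(z-o[2])/d[2]
def tri(l):
    A=np.zeros((3,3));b=np.zeros(3)
    for c,uv in l:
        o,d=ray(c,uv); d=d/np.linalg.norm(d); M=np.eye(3)-np.outer(d,d);A+=M;b+=M@o
    x=np.linalg.solve(A,b); return x
def proj(c,p):
    R,t,K=c; q=K@(R@np.array(p)+t); return q[:2]/q[2]
def save(img,n): cv2.imwrite("pics/"+n,cv2.cvtColor(img,cv2.COLOR_RGB2BGR))
E
python3 - <<'E'
from h import *
ims=[]
for n in ("scene","top"):
    p=robot.read_camera(n); c=P(p); im=p["color"]; ims.append(im)
    print(n,"cam at",(-c[0].T@c[1]).round(3))
    for k in ["cap_center","port_seat","port_top","tank_lid","cam_a_tip","cassette","denture","model"]:
        print(k,[(np.round(d["xy"]).tolist(),round(d["p"],2)) for d in robot.tip_of(k,p)][:5])
    save(im,n+"0.png")
print(robot.observe()["orientation"])
E
```

```text
scene cam at [1.171 0.739 1.052]
cap_center [([222.0, 193.0], 0.89), ([253.0, 183.0], 0.77), ([276.0, 162.0], 0.58)]
port_seat [([271.0, 185.0], 0.68), ([331.0, 226.0], 0.59)]
port_top [([330.0, 224.0], 0.71), ([334.0, 211.0], 0.68)]
tank_lid [([329.0, 228.0], 0.65)]
cam_a_tip [([269.0, 184.0], 0.57), ([232.0, 208.0], 0.48)]
cassette [([236.0, 253.0], 0.6)]
denture [([412.0, 323.0], 0.73)]
model [([223.0, 150.0], 0.83)]
top cam at [ 0.462 -0.015  1.449]
cap_center [([352.0, 232.0], 0.8), ([351.0, 189.0], 0.75), ([355.0, 266.0], 0.67)]
port_seat [([383.0, 219.0], 0.75), ([218.0, 230.0], 0.74)]
port_top [([124.0, 227.0], 0.64), ([213.0, 227.0], 0.63)]
tank_lid [([286.0, 162.0], 0.71), ([230.0, 231.0], 0.58)]
cam_a_tip [([325.0, 240.0], 0.46), ([338.0, 196.0], 0.37)]
cassette [([285.0, 159.0], 0.85), ([429.0, 253.0], 0.24)]
denture [([122.0, 229.0], 0.86)]
model [([432.0, 254.0], 0.79)]
[[-9.35616844e-01  3.53017168e-01  1.63959927e-05]
 [ 3.53017168e-01  9.35616844e-01  2.99737098e-05]
 [-4.75913281e-06  3.38319747e-05 -9.99999999e-01]]
```

View pics/scene0.png

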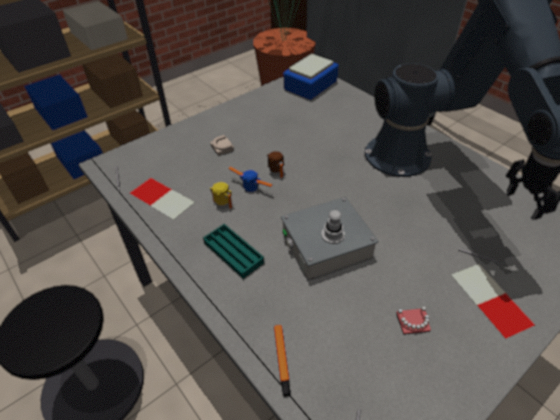

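View pics/top0.png

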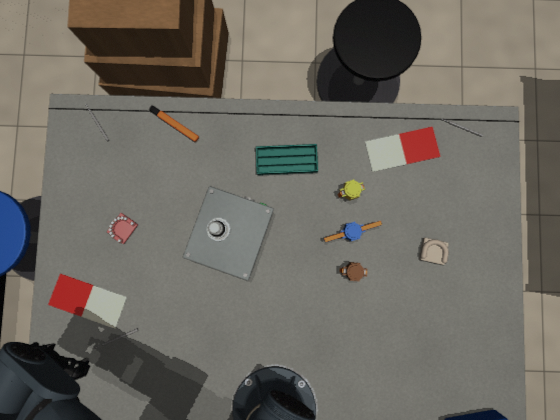

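Scene: the blue cap is at (250,181), yellow at (221,193), brown at (276,161). In the top view they are at (352,231), (351,189) and (354,271). The blue one, with its arms out, is the one meant. The fitting is at scene (334,225), top (217,229).

```bash
python3 - <<'E'
from h import *
out=[]
ps={n:robot.read_camera(n) for n in("scene","top")}
cs={n:P(ps[n]) for n in ps}
B={}
for n,(u,v) in {"scene":(250,181),"top":(352,231)}.items():
    im=ps[n]["color"]; 
    out.append(cv2.resize(im[v-35:v+35,u-45:u+45],None,fx=4,fy=4,interpolation=3))
    hsv=cv2.cvtColor(im,cv2.COLOR_RGB2HSV)
    def cen(lo,hi,r=40):
        m=cv2.inRange(hsv,lo,hi); mm=np.zeros_like(m);mm[v-r:v+r,u-r:u+r]=m[v-r:v+r,u-r:u+r]
        return mm
    m=cen((100,120,60),(125,255,255),15); ys,xs=np.nonzero(m);B[n]=(xs.mean(),ys.mean());print(n,"blue",B[n],len(xs),xs.min(),xs.max(),ys.min(),ys.max())
    m=cen((5,120,80),(16,255,255),33); k,l,st,ce=cv2.connectedComponentsWithStats(m)
    for i in range(1,k):
        if st[i,4]>10: print(" orange",st[i],ce[i].round(1))
print("cap tri",tri([(cs[n],B[n]) for n in B]), "top@z.05",atz(cs["top"],B["top"],.05))
print("port top tri",tri([(cs["scene"],(334,213)),(cs["top"],(215,227))]))
for n,z,uv in (("top",.175,(215,227)),("top",.12,(218,229.5)),("scene",.12,(333,231)),("scene",.175,(334,212))): print(n,z,atz(cs[n],uv,z).round(4))
for uv in [(214,188),(273,209),(251,280),(187,247)]: print("lid corner",atz(cs["top"],uv,.085).round(4))
for n,(u,v) in {"scene":(334,226),"top":(217,230)}.items():
    out.append(cv2.resize(ps[n]["color"][v-35:v+35,u-45:u+45],None,fx=4,fy=4,interpolation=3))
save(np.vstack([np.hstack(out[:2]),np.hstack(out[2:])]),"crop1.png")
E
```

```text
scene blue (np.float64(249.30612244897958), np.float64(176.06802721088437)) 147 241 256 170 183
 orange [269 152  12   6  47] [274.9 154.2]
 orange [229 167  13   8  43] [235.1 170.6]
 orange [257 180  15   7  47] [263.9 182.9]
top blue (np.float64(352.41379310344826), np.float64(230.95785440613028)) 261 341 364 222 240
 orange [362 221  20   9  72] [370.8 225.2]
 orange [324 233  20   8  74] [334.4 236.1]
cap tri [ 0.53298684 -0.22032978  0.05121025] top@z.05 [ 0.53311203 -0.22056217  0.05      ]
port top tri [0.52575994 0.17362081 0.17306997]
top 0.175 [0.5266 0.1724 0.175 ]
top 0.12 [0.5225 0.1717 0.12  ]
scene 0.12 [0.5378 0.1891 0.12  ]
scene 0.175 [0.5235 0.173  0.175 ]
lid corner [0.6459 0.1937 0.085 ]
lid corner [0.5889 0.018  0.085 ]
lid corner [0.3814 0.075  0.085 ]
lid corner [0.4707 0.2645 0.085 ]
```

View pics/crop1.png

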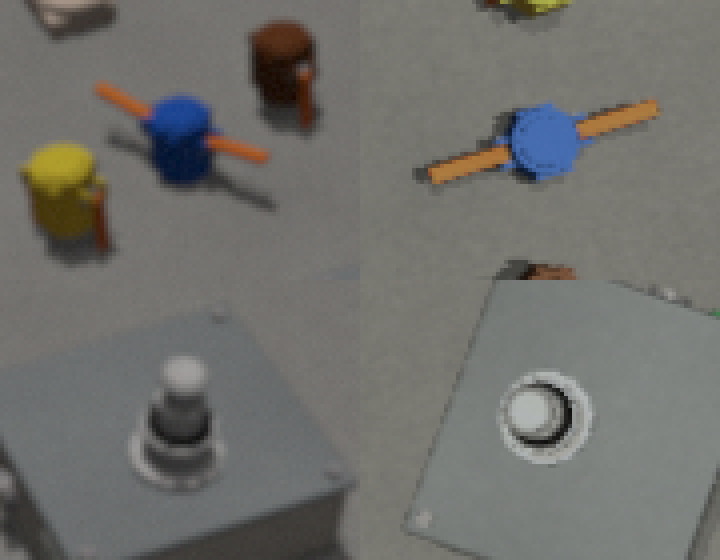

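```bash
cat >> h.py <<'E'
def go(p,ydir=None):
    s=robot.observe(); R=np.array(s["orientation"]); d=R.T@(np.array(p)-np.array(s["ee_pos"]))*100
    az=None
    if ydir is not None:
        v=R.T@np.array([*ydir,0.]); az=np.degrees(np.arctan2(-v[0],v[1])); az=(az+90)%180-90
    print("shift cm",d.round(2),"az",az, "clock",s["clock"],"pos",np.round(s["ee_pos"],4))
E
python3 - <<'E'
from h import *
print(robot.hold_point_z, robot.observe()["q"],robot.observe()["gripper_width"])
c=P(robot.read_camera("top"))
a=atz(c,(334.4,236.1),.06)[:2];b=atz(c,(370.8,225.2),.06)[:2];d=(a-b)/np.linalg.norm(a-b);print(a,b,d,(a+b)/2)
go([.533,-.2205,.26],[d[1],-d[0]])
E
```

```text
0.0539 [ 6.44815909e+01  2.00955240e+01  9.46398722e+01  1.17941975e-04
  6.52656604e+01 -4.84758102e+00] 0.08553423891754108
[ 0.51580168 -0.16592118] [ 0.55129885 -0.27347016] [-0.31342527  0.94961287] [ 0.53355027 -0.21969567]
shift cm [-57.66 -56.81   4.39] az 51.05922169685158 clock 1.05 pos [0.1941 0.5146 0.3039]
```

drive_tool --steps '[{"claw": 0,"x": -57.7,"y": -56.8,"z": 4.4,"az": 51},{"claw": 0,"x": -57.7,"y": -56.8,"z": 4.4,"az": 51},{"claw": 0,"x": -57.7,"y": -56.8,"z": 4.4,"az": 51},{"claw": 0,"x": -57.7,"y": -56.8,"z": 4.4,"az": 51},{"claw": 0,"x": -57.7,"y": -56.8,"z": 4.4,"az": 51},{"claw": 0,"x": -57.7,"y": -56.8,"z": 4.4,"az": 51},{"claw": 0,"x": -57.7,"y": -56.8,"z": 4.4,"az": 51},{"claw": 0,"x": -57.7,"y": -56.8,"z": 4.4,"az": 51},{"claw": 0,"x": -57.7,"y": -56.8,"z": 4.4,"az": 51},{"claw": 0,"x": -57.7,"y": -56.8,"z": 4.4,"az": 51},{"claw": 0,"x": -57.7,"y": -56.8,"z": 4.4,"az": 51},{"claw": 0,"x": -57.7,"y": -56.8,"z": 4.4,"az": 51}]'

```text
$.steps[0]: bad value
```

```bash
python3 - <<'E'
from h import *
go([.533,-.2205,.26],[.9496,.3134])
E
```

```text
shift cm [-57.66 -56.81   4.39] az 51.060365814705904 clock 1.05 pos [0.1941 0.5146 0.3039]
```

drive_tool --steps '[{"claw": 0,"x": -30,"y": -30,"z": 2,"ax": 0,"ay": 0,"az": 51},{"claw": 0,"x": -30,"y": -30,"z": 2,"ax": 0,"ay": 0,"az": 51},{"claw": 0,"x": -30,"y": -30,"z": 2,"ax": 0,"ay": 0,"az": 51},{"claw": 0,"x": -30,"y": -30,"z": 2,"ax": 0,"ay": 0,"az": 51},{"claw": 0,"x": -30,"y": -30,"z": 2,"ax": 0,"ay": 0,"az": 51},{"claw": 0,"x": -30,"y": -30,"z": 2,"ax": 0,"ay": 0,"az": 51},{"claw": 0,"x": -30,"y": -30,"z": 2,"ax": 0,"ay": 0,"az": 51},{"claw": 0,"x": -30,"y": -30,"z": 2,"ax": 0,"ay": 0,"az": 51},{"claw": 0,"x": -30,"y": -30,"z": 2,"ax": 0,"ay": 0,"az": 51},{"claw": 0,"x": -30,"y": -30,"z": 2,"ax": 0,"ay": 0,"az": 51},{"claw": 0,"x": -30,"y": -30,"z": 2,"ax": 0,"ay": 0,"az": 51}]'

```text
clock: 1.97
ee_pos: [0.3705, 0.1239, 0.284]
orientation: [[-0.311, 0.95, 0.001], [0.95, 0.311, -0.001], [-0.001, 0.001, -1.0]]
wrist_force: [-0.1, -0.1, -0.2]
gripper_width: 0.0854
```

```bash
python3 - <<'E'
from h import *
go([.533,-.2205,.26],[.9496,.3134])
E
```

```text
shift cm [-37.78   4.74   2.44] az -0.15780597490469006 clock 1.9667 pos [0.3705 0.1239 0.284 ]
```

drive_tool --steps '[{"claw": 0,"x": -37.8,"y": 4.7,"z": 2.4},{"claw": 0,"x": -37.8,"y": 4.7,"z": 2.4},{"claw": 0,"x": -37.8,"y": 4.7,"z": 2.4},{"claw": 0,"x": -37.8,"y": 4.7,"z": 2.4},{"claw": 0,"x": -37.8,"y": 4.7,"z": 2.4},{"claw": 0,"x": -37.8,"y": 4.7,"z": 2.4},{"claw": 0,"x": -37.8,"y": 4.7,"z": 2.4},{"claw": 0,"x": -37.8,"y": 4.7,"z": 2.4},{"claw": 0,"x": -37.8,"y": 4.7,"z": 2.4},{"claw": 0,"x": -37.8,"y": 4.7,"z": 2.4},{"claw": 0,"x": -37.8,"y": 4.7,"z": 2.4},{"claw": 0,"x": -37.8,"y": 4.7,"z": 2.4}]'

```text
$.steps[0]: bad value
```

```bash
python3 - <<'E'
from h import *
s=robot.observe(); p=robot.read_camera("wrist"); c=wristP(p,s); im=p["color"]
print("cam",(-c[0].T@c[1]).round(3),s["ee_pos"],s["q"])
hsv=cv2.cvtColor(im,cv2.COLOR_RGB2HSV)
for nm,lo,hi in (("blue",(100,120,50),(125,255,255)),("or",(5,120,80),(16,255,255))):
    k,l,st,ce=cv2.connectedComponentsWithStats(cv2.inRange(hsv,lo,hi))
    for i in range(1,k):
        if st[i,4]>200: 
            print(nm,st[i],ce[i].round(1),atz(c,ce[i],.062).round(4))
            (x,y),wh,a=cv2.minAreaRect(np.argwhere(l==i)[:,::-1].astype(np.float32)); print(x,y,wh,a)
for k in("cap_center","cam_a_tip"): print(k,[(np.round(d["xy"]).tolist(),round(d["p"],2)) for d in robot.tip_of(k,p)])
print(proj(c,(.533,-.2205,.062)),proj(c,(.533,-.2205,.03)))
save(im,"w1.png")
E
```

```text
cam [0.348 0.191 0.354] [0.37048984 0.12390013 0.28396792] [ 1.16810535e+01  4.62526997e+00  1.17642441e+02 -6.22312141e-02
  5.76881009e+01 -6.39254657e+00]
cap_center []
cam_a_tip [([487.0, 213.0], 0.64)]
[315.80942858 474.25103414] [313.25124669 449.39263494]
```

View pics/w1.png

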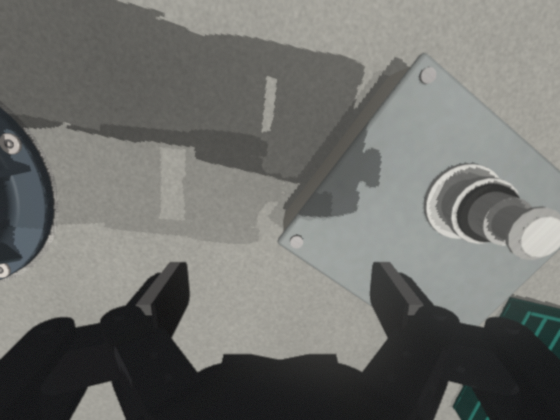

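The wrist view (picture 4) shows the fitting at (490,215) and no cap yet. Shifts seem to be limited to about 30 cm per row, so I'll split the move.

drive_tool --steps '[{"claw": 0,"x": -30,"y": 4,"z": 2},{"claw": 0,"x": -30,"y": 4,"z": 2},{"claw": 0,"x": -30,"y": 4,"z": 2},{"claw": 0,"x": -30,"y": 4,"z": 2},{"claw": 0,"x": -30,"y": 4,"z": 2},{"claw": 0,"x": -30,"y": 4,"z": 2},{"claw": 0,"x": -30,"y": 4,"z": 2},{"claw": 0,"x": -30,"y": 4,"z": 2},{"claw": 0,"x": -30,"y": 4,"z": 2}]'

```text
$.steps[0]: bad value
```

```bash
cat > w.py <<'E'
from h import *
import sys
s=robot.observe(); p=robot.read_camera("wrist"); c=wristP(p,s); im=p["color"]
hsv=cv2.cvtColor(im,cv2.COLOR_RGB2HSV)
for nm,lo,hi in (("blue",(100,120,50),(125,255,255)),("or",(5,120,80),(16,255,255))):
    k,l,st,ce=cv2.connectedComponentsWithStats(cv2.inRange(hsv,lo,hi))
    for i in range(1,k):
        if st[i,4]>200: 
            print(nm,st[i],ce[i].round(1),atz(c,ce[i],.062).round(4))
for k in("cap_center","cam_a_tip"): print(k,[(np.round(d["xy"]).tolist(),round(d["p"],2)) for d in robot.tip_of(k,p)])
print(proj(c,(.533,-.2205,.062)),proj(c,(.533,-.2205,.03)))
go([.533,-.2205,.20],[.9496,.3134])
save(im,sys.argv[1])
E
python3 w.py w2.png
```

```text
cap_center []
cam_a_tip []
[315.52254406 477.13063563] [313.00195306 452.1337299 ]
shift cm [-38.37   4.56   8.39] az 0.16086969565886022 clock 2.2667 pos [0.3685 0.1291 0.2839]
```

View pics/w2.png

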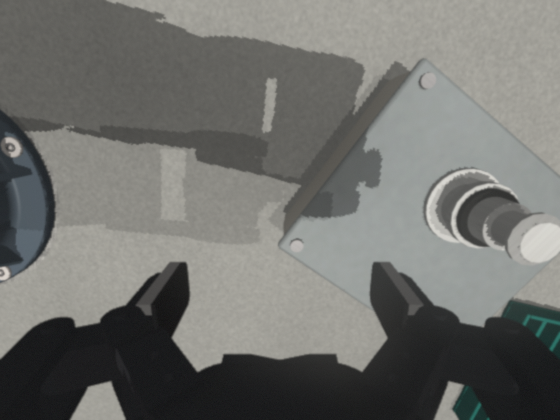

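Same view as before: the move was refused. All seven fields probably have to be given.

drive_tool --steps '[{"claw": 0,"x": -38.4,"y": 4.6,"z": 2.4,"ax": 0,"ay": 0,"az": 0},{"claw": 0,"x": -38.4,"y": 4.6,"z": 2.4,"ax": 0,"ay": 0,"az": 0},{"claw": 0,"x": -38.4,"y": 4.6,"z": 2.4,"ax": 0,"ay": 0,"az": 0},{"claw": 0,"x": -38.4,"y": 4.6,"z": 2.4,"ax": 0,"ay": 0,"az": 0},{"claw": 0,"x": -38.4,"y": 4.6,"z": 2.4,"ax": 0,"ay": 0,"az": 0},{"claw": 0,"x": -38.4,"y": 4.6,"z": 2.4,"ax": 0,"ay": 0,"az": 0},{"claw": 0,"x": -38.4,"y": 4.6,"z": 2.4,"ax": 0,"ay": 0,"az": 0},{"claw": 0,"x": -38.4,"y": 4.6,"z": 2.4,"ax": 0,"ay": 0,"az": 0},{"claw": 0,"x": -38.4,"y": 4.6,"z": 2.4,"ax": 0,"ay": 0,"az": 0},{"claw": 0,"x": -38.4,"y": 4.6,"z": 2.4,"ax": 0,"ay": 0,"az": 0},{"claw": 0,"x": -38.4,"y": 4.6,"z": 2.4,"ax": 0,"ay": 0,"az": 0}]'

```text
clock: 3.18
ee_pos: [0.5346, -0.2216, 0.2591]
orientation: [[-0.316, 0.949, -0.0], [0.949, 0.316, 0.0], [0.0, -0.0, -1.0]]
wrist_force: [0.0, 1.2, -0.8]
gripper_width: 0.0855
```

```bash
python3 w.py w3.png
```

```text
blue [ 251  158   57   75 2122] [276.  196.2] [ 0.5291 -0.2166  0.062 ]
or [271  96  15  71 976] [278.5 130.9] [ 0.5135 -0.1623  0.062 ]
or [149 121  36  22 271] [166.1 126.7] [ 0.423  -0.1887  0.062 ]
or [ 107  136   69   71 3226] [139.4 167.6] [ 0.4083 -0.2297  0.062 ]
or [384 185  35  17 242] [400.9 193.1] [ 0.6337 -0.1789  0.062 ]
or [273 227  13  58 313] [280.1 258.5] [ 0.5517 -0.273   0.062 ]
cap_center [([158.0, 164.0], 0.78), ([404.0, 229.0], 0.67)]
cam_a_tip [([390.0, 186.0], 0.78), ([277.0, 96.0], 0.62), ([161.0, 186.0], 0.49), ([279.0, 284.0], 0.19)]
[278.76829364 201.57907448] [278.86058627 193.48918896]
shift cm [-0.15 -0.09  5.98] az 0.2573184689997845 clock 3.3333 pos [ 0.5334 -0.2188  0.2598]
```

drive_tool --force 40 --steps '[{"claw": 0,"x": -0.1,"y": 0,"z": 4,"ax": 0,"ay": 0,"az": 0},{"claw": 0,"x": -0.1,"y": 0,"z": 8,"ax": 0,"ay": 0,"az": 0},{"claw": 0,"x": -0.1,"y": 0,"z": 12,"ax": 0,"ay": 0,"az": 0},{"claw": 0,"x": -0.1,"y": 0,"z": 15,"ax": 0,"ay": 0,"az": 0},{"claw": 0,"x": -0.1,"y": 0,"z": 17,"ax": 0,"ay": 0,"az": 0},{"claw": 0,"x": -0.1,"y": 0,"z": 17,"ax": 0,"ay": 0,"az": 0},{"claw": 0.4,"x": -0.1,"y": 0,"z": 17,"ax": 0,"ay": 0,"az": 0},{"claw": 0.6,"x": -0.1,"y": 0,"z": 17,"ax": 0,"ay": 0,"az": 0},{"claw": 0.6,"x": -0.1,"y": 0,"z": 17,"ax": 0,"ay": 0,"az": 0},{"claw": 0.6,"x": -0.1,"y": 0,"z": 17,"ax": 0,"ay": 0,"az": 0},{"claw": 0.6,"x": -0.1,"y": 0,"z": 17,"ax": 0,"ay": 0,"az": 0},{"claw": 0.6,"x": -0.1,"y": 0,"z": 17,"ax": 0,"ay": 0,"az": 0}]'

```text
clock: 4.33
ee_pos: [0.5345, -0.2196, 0.0919]
orientation: [[-0.318, 0.948, 0.002], [0.948, 0.318, -0.0], [-0.001, 0.002, -1.0]]
wrist_force: [-0.4, 3.4, 9.2]
gripper_width: 0.0525
```

```bash
python3 w.py w4.png
```

```text
blue [  211   206   138   154 15492] [279.1 292.4] [ 0.5306 -0.2096  0.062 ]
or [ 261   64   38  169 5927] [279.3 145.1] [ 0.5139 -0.1594  0.062 ]
or [   0  125   88   24 1648] [ 40.9 135.3] [ 0.4416 -0.1803  0.062 ]
or [ 477  247   83   56 1744] [521.2 273. ] [ 0.6107 -0.1746  0.062 ]
cap_center [([543.0, 365.0], 0.74)]
cam_a_tip [([278.0, 64.0], 0.87)]
[276.07101348 318.37498709] [276.6901953  276.89374691]
shift cm [ -0.05  -0.15 -10.81] az 0.26521688978530733 clock 4.4833 pos [ 0.5344 -0.2196  0.0919]
```

```bash
python3 - <<'E'
from h import *
s=robot.observe(); p=robot.read_camera("wrist")
s2={"ee_pos":[.3685,.1291,.2839],"orientation":[[-.316,.949,0],[.949,.316,0],[0,0,-1]]}
c=wristP(p,s2); ct=P(robot.read_camera("top"))
for x,y in((.524,.1727),(.526,.175),(.524,.176)):
    for z in(.12,.175): print(x,y,z,"wrist",proj(c,(x,y,z)).round(1),"top",proj(ct,(x,y,z)).round(1))
im=cv2.imread("pics/w2.png"); t=cv2.imread("pics/top0.png")
g=cv2.cvtColor(im,cv2.COLOR_BGR2GRAY)
a=cv2.resize(im[155:275,420:560],None,fx=4,fy=4,interpolation=3)
b=cv2.resize(t[210:250,197:237],None,fx=6,fy=6,interpolation=3)
for q in(.12,.175):
    u=proj(c,(.524,.1727,q)); cv2.circle(a,tuple(((u-[420,155])*4).astype(int)),3,(0,0,255),-1)
    u=proj(ct,(.524,.1727,q)); cv2.circle(b,tuple(((u-[197,210])*6).astype(int)),2,(0,0,255),-1)
o=np.zeros((480,800,3),np.uint8);o[:,:560]=a;o[:240,560:]=b;cv2.imwrite("pics/pt.png",o)
E
```

```text
0.524 0.1727 0.12 wrist [481.3 223.1] top [217.7 229. ]
0.524 0.1727 0.175 wrist [536.3 251. ] top [214.9 227.9]
0.526 0.175 0.12 wrist [484.9 221.3] top [216.9 228.2]
0.526 0.175 0.175 wrist [541.1 248.7] top [214.  227.2]
0.524 0.176 0.12 wrist [483.3 219.4] top [216.5 228.9]
0.524 0.176 0.175 wrist [539.2 246.4] top [213.6 227.9]
```

View pics/pt.png

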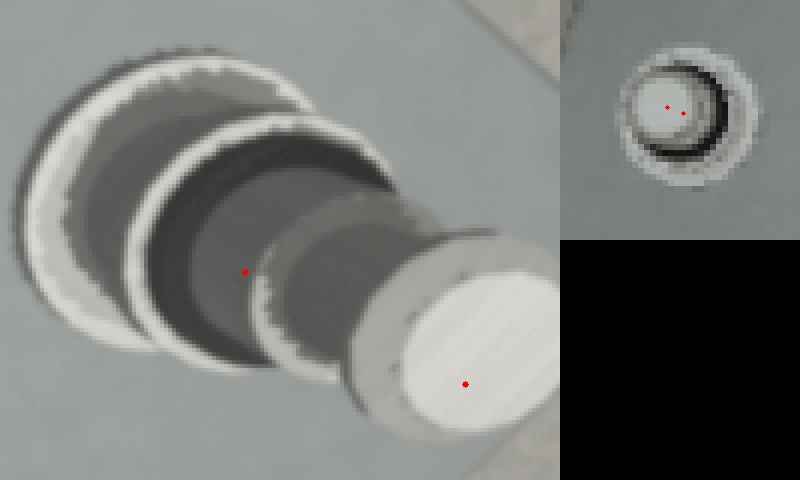

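drive_tool --force 60 --steps '[{"claw": 0.7,"x": 0,"y": 0,"z": 0,"ax": 0,"ay": 0,"az": 0},{"claw": 0.7,"x": 0,"y": 0,"z": -2,"ax": 0,"ay": 0,"az": 0},{"claw": 0.7,"x": 0,"y": 0,"z": -5,"ax": 0,"ay": 0,"az": 0},{"claw": 0.7,"x": 0,"y": 0,"z": -8,"ax": 0,"ay": 0,"az": 0},{"claw": 0.7,"x": 0,"y": 0,"z": -11,"ax": 0,"ay": 0,"az": 0},{"claw": 0.7,"x": 0,"y": 0,"z": -14,"ax": 0,"ay": 0,"az": 0},{"claw": 0.7,"x": 0,"y": 0,"z": -17,"ax": 0,"ay": 0,"az": 0},{"claw": 0.7,"x": 0,"y": 0,"z": -20,"ax": 0,"ay": 0,"az": 0},{"claw": 0.7,"x": 0,"y": 0,"z": -22,"ax": 0,"ay": 0,"az": 0},{"claw": 0.7,"x": 0,"y": 0,"z": -22,"ax": 0,"ay": 0,"az": 0}]'

```text
clock: 5.42
ee_pos: [0.5349, -0.22, 0.317]
orientation: [[-0.318, 0.948, 0.009], [0.948, 0.318, -0.004], [-0.006, 0.007, -1.0]]
wrist_force: [0.9, 0.1, -2.6]
gripper_width: 0.0522
```

```bash
python3 - <<'E'
from h import *
s=robot.observe();print(s["gripper_width"],np.round(s["wrist_force"],1))
go([.5245,.1765,.312])
E
```

```text
0.052193309140704865 [ 0.9  0.1 -2.6]
shift cm [37.92 11.61  0.34] az None clock 5.4167 pos [ 0.5349 -0.22    0.317 ]
```

drive_tool --steps '[{"claw": 0.7,"x": 2,"y": 0.6,"z": 0,"ax": 0,"ay": 0,"az": 0},{"claw": 0.7,"x": 5.5,"y": 1.7,"z": 0,"ax": 0,"ay": 0,"az": 0},{"claw": 0.7,"x": 9,"y": 2.8,"z": 0,"ax": 0,"ay": 0,"az": 0},{"claw": 0.7,"x": 13,"y": 4,"z": 0,"ax": 0,"ay": 0,"az": 0},{"claw": 0.7,"x": 17,"y": 5.2,"z": 0,"ax": 0,"ay": 0,"az": 0},{"claw": 0.7,"x": 21,"y": 6.4,"z": 0,"ax": 0,"ay": 0,"az": 0},{"claw": 0.7,"x": 25,"y": 7.6,"z": 0,"ax": 0,"ay": 0,"az": 0},{"claw": 0.7,"x": 29,"y": 8.9,"z": 0,"ax": 0,"ay": 0,"az": 0},{"claw": 0.7,"x": 32.5,"y": 10,"z": 0,"ax": 0,"ay": 0,"az": 0},{"claw": 0.7,"x": 35.5,"y": 10.9,"z": 0,"ax": 0,"ay": 0,"az": 0},{"claw": 0.7,"x": 37.9,"y": 11.6,"z": 0,"ax": 0,"ay": 0,"az": 0},{"claw": 0.7,"x": 37.9,"y": 11.6,"z": 0,"ax": 0,"ay": 0,"az": 0}]'

```text
clock: 6.42
ee_pos: [0.5234, 0.18, 0.3141]
orientation: [[-0.321, 0.947, 0.008], [0.947, 0.321, -0.003], [-0.005, 0.006, -1.0]]
wrist_force: [0.5, 0.7, -3.1]
gripper_width: 0.0521
```

```bash
python3 - <<'E'
from h import *
ps={n:robot.read_camera(n) for n in("scene","top")}
s=robot.observe();print(s["gripper_width"],np.round(s["wrist_force"],1),np.round(s["orientation"],4))
go([.5245,.1765,.312])
a=cv2.resize(ps["scene"]["color"][125:265,265:405],None,fx=4,fy=4,interpolation=3)
b=cv2.resize(ps["top"]["color"][180:280,180:240],None,fx=4,fy=4,interpolation=3)
o=np.zeros((560,800,3),np.uint8);o[:,:560]=a;o[:400,560:]=b;save(o,"ov.png")
E
```

```text
0.05208285266000238 [ 0.1 -0.6 -2.8] [[-0.3195  0.9476  0.0075]
 [ 0.9476  0.3195 -0.0044]
 [-0.0065  0.0057 -1.    ]]
shift cm [-0.05  0.06  0.22] az None clock 6.5167 pos [0.5238 0.1768 0.3142]
```

View pics/ov.png

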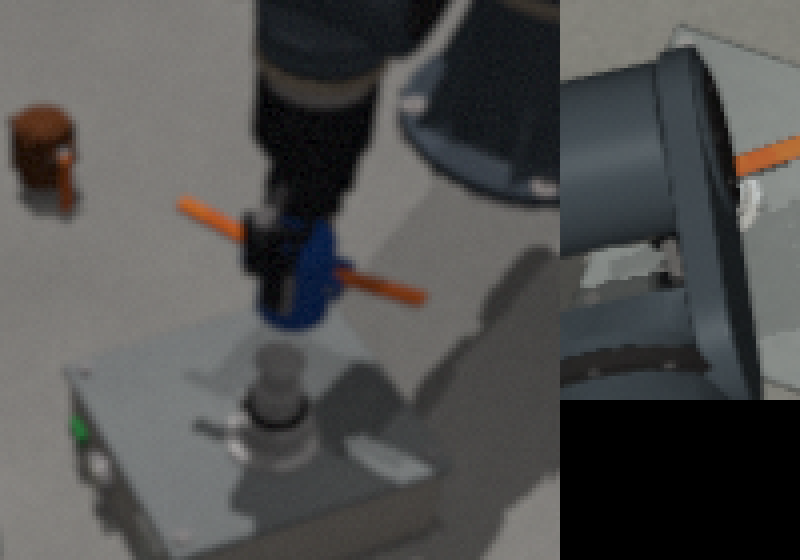

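```bash
python3 - <<'E'
from h import *
c=P(robot.read_camera("scene"))
for x,y,z in((.524,.177,.222),(.524,.177,.282),(.524,.177,.175),(.524,.177,.12),(.526,.172,.175),(.526,.172,.12)):
    print(x,y,z,((proj(c,(x,y,z))-[265,125])*4).round(0))
E
```

```text
0.524 0.177 0.222 [285. 303.]
0.524 0.177 0.282 [292. 237.]
0.524 0.177 0.175 [280. 352.]
0.524 0.177 0.12 [274. 405.]
0.526 0.172 0.175 [272. 349.]
0.526 0.172 0.12 [267. 402.]
```

The cap rim is at crop (290,305) and the stem top at (280,353), so they are within about 3 mm of each other. The taper catches ±7 mm. Lowering with an eye on the force.

drive_tool --steps '[{"claw": 0.7,"x": -0.2,"y": 0,"z": 1.5,"ax": 0,"ay": 0,"az": 0},{"claw": 0.7,"x": -0.2,"y": 0,"z": 3,"ax": 0,"ay": 0,"az": 0},{"claw": 0.7,"x": -0.2,"y": 0,"z": 4,"ax": 0,"ay": 0,"az": 0},{"claw": 0.7,"x": -0.2,"y": 0,"z": 4.8,"ax": 0,"ay": 0,"az": 0},{"claw": 0.7,"x": -0.2,"y": 0,"z": 5.4,"ax": 0,"ay": 0,"az": 0},{"claw": 0.7,"x": -0.2,"y": 0,"z": 5.6,"ax": 0,"ay": 0,"az": 0},{"claw": 0.7,"x": -0.2,"y": 0,"z": 5.6,"ax": 0,"ay": 0,"az": 0}]'

```text
clock: 7.15
ee_pos: [0.5252, 0.1741, 0.2582]
orientation: [[-0.318, 0.948, 0.008], [0.948, 0.318, -0.003], [-0.006, 0.006, -1.0]]
wrist_force: [-0.1, 5.0, -5.6]
gripper_width: 0.0523
```

```bash
cat > st.py <<'E'
from h import *
s=robot.observe();R=np.array(s["orientation"])
print(s["clock"],np.round(s["ee_pos"],4),"w",s["gripper_width"],"F tool",(R.T@s["wrist_force"]).round(1),"M tool",(R.T@s["ft_torque"]).round(2),"z",R[:,2].round(4))
E
python3 st.py
```

```text
7.15 [0.5252 0.1741 0.2582] w 0.05225359427820628 F tool [4.8 1.4 5.6] M tool [-0.33  0.8   0.01] z [ 0.0078 -0.0032 -1.    ]
```

drive_tool --steps '[{"claw": 0.7,"x": 0.2,"y": 0,"z": 0.2,"ax": 0,"ay": 0,"az": 0},{"claw": 0.7,"x": 0.2,"y": 0,"z": 0.4,"ax": 0,"ay": 0,"az": 0},{"claw": 0.7,"x": 0.2,"y": 0,"z": 0.4,"ax": 0,"ay": 0,"az": 0},{"claw": 0.7,"x": 0.2,"y": 0,"z": 0.4,"ax": 0,"ay": 0,"az": 0}]'

```text
clock: 7.48
ee_pos: [0.5246, 0.1759, 0.2541]
orientation: [[-0.318, 0.948, 0.008], [0.948, 0.318, -0.003], [-0.006, 0.006, -1.0]]
wrist_force: [1.0, 0.1, -2.0]
gripper_width: 0.0524
```

```bash
python3 st.py
```

```text
7.4833 [0.5246 0.1759 0.2541] w 0.05243204950406603 F tool [-0.2  0.9  2. ] M tool [-0.03  0.01 -0.04] z [ 0.0077 -0.0035 -1.    ]
```

drive_tool --steps '[{"claw": 0.7,"x": 0,"y": 0,"z": 0.6,"ax": 0,"ay": 0,"az": 0},{"claw": 0.7,"x": 0,"y": 0,"z": 1.2,"ax": 0,"ay": 0,"az": 0},{"claw": 0.7,"x": 0,"y": 0,"z": 1.8,"ax": 0,"ay": 0,"az": 0},{"claw": 0.7,"x": 0,"y": 0,"z": 2.4,"ax": 0,"ay": 0,"az": 0},{"claw": 0.7,"x": 0,"y": 0,"z": 2.8,"ax": 0,"ay": 0,"az": 0},{"claw": 0.7,"x": 0,"y": 0,"z": 2.8,"ax": 0,"ay": 0,"az": 0},{"claw": 0.7,"x": 0,"y": 0,"z": 2.8,"ax": 0,"ay": 0,"az": 0}]'

```text
clock: 8.07
ee_pos: [0.5247, 0.1758, 0.2258]
orientation: [[-0.318, 0.948, 0.007], [0.948, 0.318, -0.004], [-0.006, 0.006, -1.0]]
wrist_force: [0.3, -0.7, -3.0]
gripper_width: 0.0523
```

```bash
python3 st.py
```

```text
8.0667 [0.5247 0.1758 0.2258] w 0.0523452315555372 F tool [-0.8  0.   3. ] M tool [-0.01  0.05 -0.01] z [ 0.0071 -0.0036 -1.    ]
```

Free, with no side force. Continue to seal contact.

drive_tool --steps '[{"claw": 0.7,"x": 0,"y": 0,"z": 0.4,"ax": 0,"ay": 0,"az": 0},{"claw": 0.7,"x": 0,"y": 0,"z": 0.7,"ax": 0,"ay": 0,"az": 0},{"claw": 0.7,"x": 0,"y": 0,"z": 0.9,"ax": 0,"ay": 0,"az": 0},{"claw": 0.7,"x": 0,"y": 0,"z": 1.1,"ax": 0,"ay": 0,"az": 0},{"claw": 0.7,"x": 0,"y": 0,"z": 1.3,"ax": 0,"ay": 0,"az": 0},{"claw": 0.7,"x": 0,"y": 0,"z": 1.3,"ax": 0,"ay": 0,"az": 0},{"claw": 0.7,"x": 0,"y": 0,"z": 1.3,"ax": 0,"ay": 0,"az": 0}]'

```text
clock: 8.65
ee_pos: [0.5249, 0.1758, 0.2128]
orientation: [[-0.318, 0.948, 0.007], [0.948, 0.318, -0.004], [-0.006, 0.006, -1.0]]
wrist_force: [-0.2, -0.4, 0.8]
gripper_width: 0.0524
```

```bash
python3 st.py
```

```text
8.65 [0.5249 0.1758 0.2128] w 0.052405180364131075 F tool [-0.3 -0.3 -0.8] M tool [ 0.16  0.05 -0.02] z [ 0.0073 -0.0036 -1.    ]
```

drive_tool --steps '[{"claw": 0.7,"x": 0,"y": 0,"z": 0.2,"ax": 0,"ay": 0,"az": 0},{"claw": 0.7,"x": 0,"y": 0,"z": 0.4,"ax": 0,"ay": 0,"az": 0},{"claw": 0.7,"x": 0,"y": 0,"z": 0.4,"ax": 0,"ay": 0,"az": 0},{"claw": 0.7,"x": 0,"y": 0,"z": 0.4,"ax": 0,"ay": 0,"az": 0}]'

```text
clock: 8.98
ee_pos: [0.525, 0.1757, 0.2119]
orientation: [[-0.318, 0.948, 0.008], [0.948, 0.318, -0.004], [-0.006, 0.007, -1.0]]
wrist_force: [-13.5, -4.2, 37.5]
gripper_width: 0.0523
```

```bash
python3 st.py
```

```text
8.9833 [0.525  0.1757 0.2119] w 0.05225978496356879 F tool [  0.1 -13.9 -37.6] M tool [ 3.34  0.26 -0.01] z [ 0.0082 -0.0035 -1.    ]
```

A hard stop at TCP z 0.2119, the height predicted for home. Ease off, let go and rise.

drive_tool --steps '[{"claw": 0.7,"x": 0,"y": 0,"z": 0.0,"ax": 0,"ay": 0,"az": 0},{"claw": 0.7,"x": 0,"y": 0,"z": -0.1,"ax": 0,"ay": 0,"az": 0},{"claw": 0.4,"x": 0,"y": 0,"z": -0.1,"ax": 0,"ay": 0,"az": 0},{"claw": 0.0,"x": 0,"y": 0,"z": -0.1,"ax": 0,"ay": 0,"az": 0},{"claw": 0,"x": 0,"y": 0,"z": -0.1,"ax": 0,"ay": 0,"az": 0},{"claw": 0,"x": 0,"y": 0,"z": -0.1,"ax": 0,"ay": 0,"az": 0},{"claw": 0,"x": 0,"y": 0,"z": -0.1,"ax": 0,"ay": 0,"az": 0},{"claw": 0,"x": 0,"y": 0,"z": -3,"ax": 0,"ay": 0,"az": 0},{"claw": 0,"x": 0,"y": 0,"z": -7,"ax": 0,"ay": 0,"az": 0},{"claw": 0,"x": 0,"y": 0,"z": -11,"ax": 0,"ay": 0,"az": 0},{"claw": 0,"x": 0,"y": 0,"z": -14,"ax": 0,"ay": 0,"az": 0},{"claw": 0,"x": 0,"y": 0,"z": -14,"ax": 0,"ay": 0,"az": 0}]'

```text
clock: 9.98
ee_pos: [0.5253, 0.1766, 0.3583]
orientation: [[-0.318, 0.948, 0.018], [0.948, 0.318, -0.001], [-0.007, 0.017, -1.0]]
wrist_force: [0.7, -0.3, 1.2]
gripper_width: 0.0851
```

```bash
cat > fit.py <<'E'
from h import *
import sys
s=robot.observe(); w=robot.read_camera("wrist"); sc=robot.read_camera("scene")
c=wristP(w,s); cs=P(sc)
for n,p in(("w",w),("s",sc)): print(n,[(np.round(d["xy"],1).tolist(),round(d["p"],2)) for d in robot.tip_of("cam_a_tip",p)],[(np.round(d["xy"]).tolist(),round(d["p"],2)) for d in robot.tip_of("cap_center",p)])
def arm(a,sg,X=.525,Y=.1757,yd=np.array([-.318,.948])):
    q=np.r_[np.array([X,Y])+sg*yd*(.03+.06*np.sin(a)),.16-.06*np.cos(a)]; return q
for sg in(1,-1):
    for a in(0,.5,1,1.57,2,2.3): print(sg,a,proj(c,arm(a,sg)).round(),proj(cs,arm(a,sg)).round())
print("cap top",proj(c,(.525,.1757,.182)).round(),proj(cs,(.525,.1757,.182)).round())
a=cv2.resize(sc["color"][145:265,275:395],None,fx=4,fy=4,interpolation=3)
o=np.zeros((480,800,3),np.uint8);o[:,:480]=a;o[:240,480:]=cv2.resize(w["color"],(320,240),interpolation=3);save(o,sys.argv[1])
E
python3 st.py; python3 fit.py f1.png
```

```text
9.9833 [0.5253 0.1766 0.3583] w 0.08506301590486896 F tool [-0.5  0.6 -1.2] M tool [-0.01  0.01  0.02] z [ 0.0179 -0.0011 -0.9998]
w [([275.5, 97.2], 0.89), ([273.0, 299.1], 0.62)] [([127.0, 399.0], 0.93)]
s [([363.0, 225.5], 0.45), ([233.5, 210.3], 0.41)] [([275.0, 162.0], 0.78), ([335.0, 220.0], 0.72), ([221.0, 192.0], 0.69)]
1 0 [275. 160.] [342. 235.]
1 0.5 [275. 133.] [351. 237.]
1 1 [275. 109.] [359. 235.]
1 1.57 [275.  96.] [364. 229.]
1 2 [275. 101.] [363. 222.]
1 2.3 [276. 115.] [360. 217.]
-1 0 [276. 214.] [323. 227.]
-1 0.5 [276. 241.] [315. 221.]
-1 1 [276. 266.] [308. 214.]
-1 1.57 [276. 290.] [306. 205.]
-1 2 [276. 300.] [308. 199.]
-1 2.3 [276. 300.] [311. 197.]
cap top [276. 209.] [334. 211.]
```

View pics/f1.png

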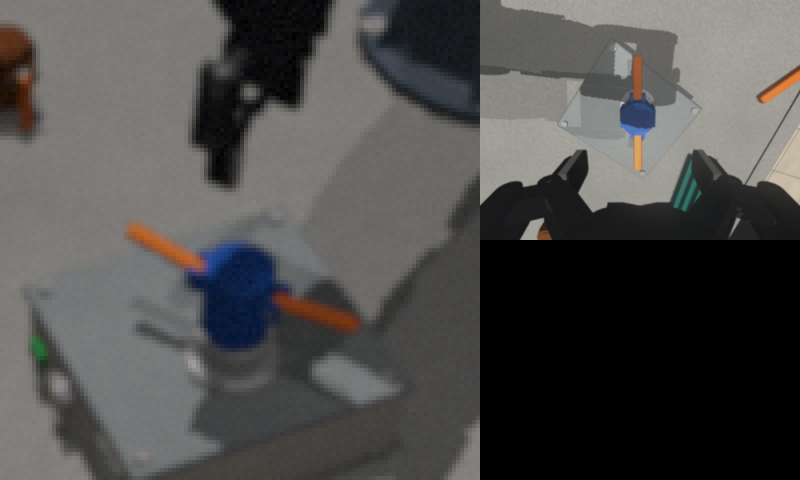

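The cap sits home, upright, with both arms out a little above horizontal (about 1.75 rad). Now shut the claw and move over the +y-side arm.

drive_tool --force 40 --steps '[{"claw": 1,"x": 2,"y": 0,"z": 0,"ax": 0,"ay": 0,"az": 0},{"claw": 1,"x": 5,"y": 0,"z": 0,"ax": 0,"ay": 0,"az": 0},{"claw": 1,"x": 7.5,"y": 0,"z": 0,"ax": 0,"ay": 0,"az": 0},{"claw": 1,"x": 7.5,"y": 0,"z": 2,"ax": 0,"ay": 0,"az": 0},{"claw": 1,"x": 7.5,"y": 0,"z": 5,"ax": 0,"ay": 0,"az": 0},{"claw": 1,"x": 7.5,"y": 0,"z": 8,"ax": 0,"ay": 0,"az": 0},{"claw": 1,"x": 7.5,"y": 0,"z": 8.5,"ax": 0,"ay": 0,"az": 0},{"claw": 1,"x": 7.5,"y": 0,"z": 8.5,"ax": 0,"ay": 0,"az": 0}]'

```text
clock: 10.95
ee_pos: [0.4995, 0.2466, 0.2629]
orientation: [[-0.318, 0.948, 0.001], [0.948, 0.318, -0.006], [-0.006, -0.001, -1.0]]
wrist_force: [0.4, -0.6, 0.6]
gripper_width: -0.0005
```

```bash
cat >> st.py <<'E'
C=np.array([.525,.1757]); e=np.array([-.318,.948]); f=np.array([.948,.318]); d=np.array(s["ee_pos"][:2])-C+.073*R[:2,2]
print("tip s",(d@e).round(4),"lat",(d@f).round(4),"tip z",round(s["ee_pos"][2]-.073,4))
E
python3 st.py
```

```text
10.95 [0.4995 0.2466 0.2629] w -0.00046557529108373445 F tool [-0.7  0.1 -0.6] M tool [-0.02  0.01 -0.01] z [ 0.0012 -0.0059 -1.    ]
tip s 0.0748 lat -0.0017 tip z 0.1899
```

drive_tool --steps '[{"claw": 1,"x": 0,"y": 0,"z": 1,"ax": 0,"ay": 0,"az": 0},{"claw": 1,"x": 0,"y": 0,"z": 2,"ax": 0,"ay": 0,"az": 0},{"claw": 1,"x": 0,"y": 0,"z": 3,"ax": 0,"ay": 0,"az": 0},{"claw": 1,"x": 0,"y": 0,"z": 4,"ax": 0,"ay": 0,"az": 0},{"claw": 1,"x": 0,"y": 0,"z": 5,"ax": 0,"ay": 0,"az": 0},{"claw": 1,"x": 0,"y": 0,"z": 6,"ax": 0,"ay": 0,"az": 0},{"claw": 1,"x": 0,"y": 0,"z": 6.7,"ax": 0,"ay": 0,"az": 0},{"claw": 1,"x": 0,"y": 0,"z": 6.7,"ax": 0,"ay": 0,"az": 0}]'

```text
clock: 11.62
ee_pos: [0.499, 0.2459, 0.1942]
orientation: [[-0.318, 0.948, -0.001], [0.948, 0.318, -0.007], [-0.006, -0.003, -1.0]]
wrist_force: [0.1, 0.1, 0.1]
gripper_width: 0.0001
```

```bash
python3 st.py
```

```text
11.6167 [0.499  0.2459 0.1942] w 8.01662871585122e-05 F tool [ 0.1  0.1 -0.1] M tool [ 0.03 -0.02 -0.02] z [-0.0012 -0.0069 -1.    ]
tip s 0.0744 lat -0.0026 tip z 0.1212
```

Now inward (tool −x) in stages.

drive_tool --steps '[{"claw": 1,"x": -0.6,"y": 0,"z": 0,"ax": 0,"ay": 0,"az": 0},{"claw": 1,"x": -1.2,"y": 0,"z": 0,"ax": 0,"ay": 0,"az": 0},{"claw": 1,"x": -1.8,"y": 0,"z": 0,"ax": 0,"ay": 0,"az": 0},{"claw": 1,"x": -2.2,"y": 0,"z": 0,"ax": 0,"ay": 0,"az": 0},{"claw": 1,"x": -2.5,"y": 0,"z": 0,"ax": 0,"ay": 0,"az": 0},{"claw": 1,"x": -2.5,"y": 0,"z": 0,"ax": 0,"ay": 0,"az": 0},{"claw": 1,"x": -2.5,"y": 0,"z": 0,"ax": 0,"ay": 0,"az": 0}]'

```text
clock: 12.2
ee_pos: [0.5071, 0.222, 0.1945]
orientation: [[-0.318, 0.948, -0.001], [0.948, 0.317, -0.007], [-0.006, -0.003, -1.0]]
wrist_force: [-0.5, -0.0, 0.1]
gripper_width: -0.0004
```

```bash
python3 st.py
```

```text
12.2 [0.5071 0.222  0.1945] w -0.0003700091305006917 F tool [ 0.1 -0.4 -0.1] M tool [ 0.01  0.04 -0.01] z [-9.0e-04 -6.9e-03 -1.0e+00]
tip s 0.0491 lat -0.0025 tip z 0.1215
```

drive_tool --steps '[{"claw": 1,"x": -0.15,"y": 0,"z": 0,"ax": 0,"ay": 0,"az": 0},{"claw": 1,"x": -0.3,"y": 0,"z": 0,"ax": 0,"ay": 0,"az": 0},{"claw": 1,"x": -0.3,"y": 0,"z": 0,"ax": 0,"ay": 0,"az": 0}]'

```text
clock: 12.45
ee_pos: [0.5079, 0.2197, 0.1946]
orientation: [[-0.318, 0.948, -0.001], [0.948, 0.318, -0.006], [-0.005, -0.003, -1.0]]
wrist_force: [-1.9, 6.0, -0.5]
gripper_width: 0.0001
```

```bash
python3 st.py; python3 fit.py f2.png|head -2
```

```text
12.45 [0.5079 0.2197 0.1946] w 5.749348904750372e-05 F tool [6.3 0.1 0.5] M tool [ 0.01  0.81 -0.08] z [-0.001  -0.0056 -1.    ]
tip s 0.0468 lat -0.0024 tip z 0.1216
w [] []
s [([231.8, 206.3], 0.61), ([341.9, 234.3], 0.47)] [([220.0, 194.0], 0.98), ([274.0, 163.0], 0.81), ([336.0, 219.0], 0.58)]
```

View pics/f2.png

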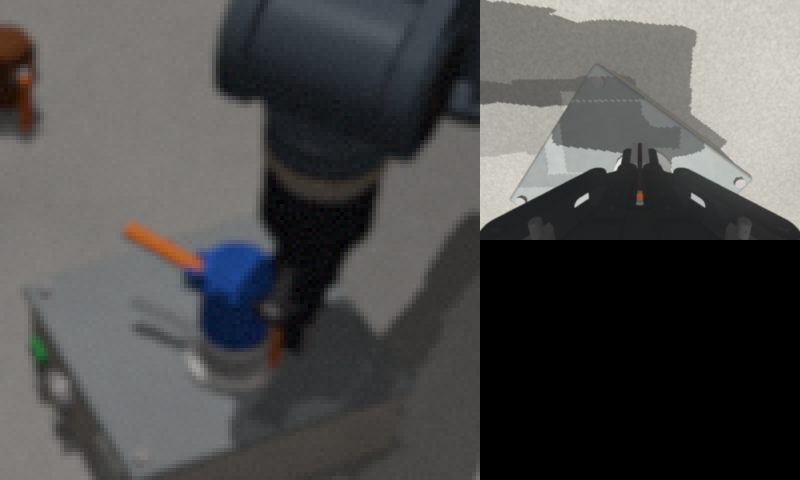

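The +y arm hangs flat: its tip is at (342,234), as predicted for 0 rad, and contact is at 36 mm. Press slightly more, then go out, up and over to the other side.

drive_tool --steps '[{"claw": 1,"x": -0.15,"y": 0,"z": 0,"ax": 0,"ay": 0,"az": 0},{"claw": 1,"x": -0.15,"y": 0,"z": 0,"ax": 0,"ay": 0,"az": 0},{"claw": 1,"x": 1.5,"y": 0,"z": 0,"ax": 0,"ay": 0,"az": 0},{"claw": 1,"x": 3,"y": 0,"z": 0,"ax": 0,"ay": 0,"az": 0},{"claw": 1,"x": 3,"y": 0,"z": -3,"ax": 0,"ay": 0,"az": 0},{"claw": 1,"x": 3,"y": 0,"z": -6,"ax": 0,"ay": 0,"az": 0},{"claw": 1,"x": 3,"y": 0.2,"z": -10,"ax": 0,"ay": 0,"az": 0},{"claw": 1,"x": 1,"y": 0.2,"z": -12,"ax": 0,"ay": 0,"az": 0},{"claw": 1,"x": -2,"y": 0.2,"z": -12,"ax": 0,"ay": 0,"az": 0},{"claw": 1,"x": -6,"y": 0.2,"z": -12,"ax": 0,"ay": 0,"az": 0},{"claw": 1,"x": -10,"y": 0.2,"z": -12,"ax": 0,"ay": 0,"az": 0},{"claw": 1,"x": -12.2,"y": 0.2,"z": -12,"ax": 0,"ay": 0,"az": 0}]'

```text
clock: 13.75
ee_pos: [0.5494, 0.1024, 0.3155]
orientation: [[-0.317, 0.948, -0.0], [0.948, 0.317, -0.007], [-0.006, -0.002, -1.0]]
wrist_force: [-0.3, 0.9, -0.8]
gripper_width: -0.0
```

```bash
python3 st.py
```

```text
13.75 [0.5494 0.1024 0.3155] w -4.1948816282640926e-05 F tool [ 1.  -0.   0.8] M tool [-0.03  0.02 -0.04] z [-1.0e-04 -6.6e-03 -1.0e+00]
tip s -0.0777 lat -0.0004 tip z 0.2425
```

drive_tool --steps '[{"claw": 1,"x": 0.3,"y": 0,"z": 3,"ax": 0,"ay": 0,"az": 0},{"claw": 1,"x": 0.3,"y": 0,"z": 5,"ax": 0,"ay": 0,"az": 0},{"claw": 1,"x": 0.3,"y": 0,"z": 6,"ax": 0,"ay": 0,"az": 0},{"claw": 1,"x": 0.3,"y": 0,"z": 7,"ax": 0,"ay": 0,"az": 0},{"claw": 1,"x": 0.3,"y": 0,"z": 8,"ax": 0,"ay": 0,"az": 0},{"claw": 1,"x": 0.3,"y": 0,"z": 9,"ax": 0,"ay": 0,"az": 0},{"claw": 1,"x": 0.3,"y": 0,"z": 10,"ax": 0,"ay": 0,"az": 0},{"claw": 1,"x": 0.3,"y": 0,"z": 11,"ax": 0,"ay": 0,"az": 0},{"claw": 1,"x": 0.3,"y": 0,"z": 12,"ax": 0,"ay": 0,"az": 0},{"claw": 1,"x": 0.3,"y": 0,"z": 12.1,"ax": 0,"ay": 0,"az": 0},{"claw": 1,"x": 0.3,"y": 0,"z": 12.1,"ax": 0,"ay": 0,"az": 0}]'

```text
clock: 14.67
ee_pos: [0.5482, 0.1044, 0.1938]
orientation: [[-0.317, 0.948, -0.001], [0.948, 0.317, -0.007], [-0.006, -0.003, -1.0]]
wrist_force: [-0.4, 0.2, -0.6]
gripper_width: -0.0003
```

```bash
python3 st.py
```

```text
14.6667 [0.5482 0.1044 0.1938] w -0.00026373252259796347 F tool [ 0.3 -0.3  0.6] M tool [-0.06 -0.04 -0.  ] z [-0.0014 -0.0067 -1.    ]
tip s -0.0754 lat -0.0009 tip z 0.1208
```

drive_tool --steps '[{"claw": 1,"x": 0.6,"y": 0,"z": 0,"ax": 0,"ay": 0,"az": 0},{"claw": 1,"x": 1.2,"y": 0,"z": 0,"ax": 0,"ay": 0,"az": 0},{"claw": 1,"x": 1.8,"y": 0,"z": 0,"ax": 0,"ay": 0,"az": 0},{"claw": 1,"x": 2.2,"y": 0,"z": 0,"ax": 0,"ay": 0,"az": 0},{"claw": 1,"x": 2.5,"y": 0,"z": 0,"ax": 0,"ay": 0,"az": 0},{"claw": 1,"x": 2.7,"y": 0,"z": 0,"ax": 0,"ay": 0,"az": 0},{"claw": 1,"x": 2.7,"y": 0,"z": 0,"ax": 0,"ay": 0,"az": 0}]'

```text
clock: 15.25
ee_pos: [0.5395, 0.1306, 0.1938]
orientation: [[-0.317, 0.948, -0.001], [0.948, 0.317, -0.007], [-0.006, -0.003, -1.0]]
wrist_force: [0.0, 0.1, 0.2]
gripper_width: 0.0001
```

```bash
python3 st.py
```

```text
15.25 [0.5395 0.1306 0.1938] w 0.00011111714277416144 F tool [ 0.   0.  -0.2] M tool [0.   0.05 0.02] z [-0.0012 -0.0065 -1.    ]
tip s -0.0478 lat -0.0008 tip z 0.1208
```

drive_tool --steps '[{"claw": 1,"x": 0.15,"y": 0,"z": 0,"ax": 0,"ay": 0,"az": 0},{"claw": 1,"x": 0.3,"y": 0,"z": 0,"ax": 0,"ay": 0,"az": 0},{"claw": 1,"x": 0.3,"y": 0,"z": 0,"ax": 0,"ay": 0,"az": 0}]'

```text
clock: 15.5
ee_pos: [0.5389, 0.1329, 0.194]
orientation: [[-0.317, 0.948, -0.0], [0.948, 0.317, -0.008], [-0.007, -0.003, -1.0]]
wrist_force: [1.7, -5.2, -1.0]
gripper_width: 0.0001
```

```bash
python3 st.py
```

```text
15.5 [0.5389 0.1329 0.194 ] w 9.015912695766683e-05 F tool [-5.5 -0.   1.1] M tool [ 0.05 -0.81  0.05] z [-4.0e-04 -7.6e-03 -1.0e+00]
tip s -0.0455 lat -0.0007 tip z 0.121
```

drive_tool --steps '[{"claw": 1,"x": 0.15,"y": 0,"z": 0,"ax": 0,"ay": 0,"az": 0},{"claw": 1,"x": 0.15,"y": 0,"z": 0,"ax": 0,"ay": 0,"az": 0},{"claw": 1,"x": -1.5,"y": 0,"z": 0,"ax": 0,"ay": 0,"az": 0},{"claw": 1,"x": -3.5,"y": 0,"z": 0,"ax": 0,"ay": 0,"az": 0},{"claw": 1,"x": -4,"y": 0,"z": -3,"ax": 0,"ay": 0,"az": 0},{"claw": 1,"x": -4,"y": 0,"z": -7,"ax": 0,"ay": 0,"az": 0},{"claw": 1,"x": -4,"y": 0,"z": -11,"ax": 0,"ay": 0,"az": 0},{"claw": 1,"x": -4,"y": 0,"z": -15,"ax": 0,"ay": 0,"az": 0},{"claw": 1,"x": -8,"y": 0,"z": -16,"ax": 0,"ay": 0,"az": 0},{"claw": 1,"x": -12,"y": 0,"z": -16,"ax": 0,"ay": 0,"az": 0},{"claw": 1,"x": -12,"y": 0,"z": -16,"ax": 0,"ay": 0,"az": 0},{"claw": 1,"x": -12,"y": 0,"z": -16,"ax": 0,"ay": 0,"az": 0}]'

```text
clock: 16.5
ee_pos: [0.5772, 0.0188, 0.3547]
orientation: [[-0.315, 0.949, -0.001], [0.949, 0.315, -0.007], [-0.007, -0.003, -1.0]]
wrist_force: [0.7, -0.0, 0.6]
gripper_width: -0.0
```

```bash
python3 st.py; python3 fit.py f3.png
```

```text
16.5 [0.5772 0.0188 0.3547] w -4.552993874060057e-05 F tool [-0.3  0.7 -0.6] M tool [ 0.01 -0.01 -0.01] z [-5.0e-04 -7.3e-03 -1.0e+00]
tip s -0.1658 lat -0.0006 tip z 0.2817
w [] [([117.0, 302.0], 0.77), ([282.0, 345.0], 0.58)]
s [([231.0, 210.8], 0.6), ([343.7, 235.8], 0.37)] [([336.0, 224.0], 0.68), ([222.0, 194.0], 0.59), ([273.0, 163.0], 0.5), ([328.0, 227.0], 0.35)]
1 0 [280. -26.] [342. 235.]
1 0.5 [280. -70.] [351. 237.]
1 1 [ 280. -120.] [359. 235.]
1 1.57 [ 280. -176.] [364. 229.]
1 2 [ 280. -203.] [363. 222.]
1 2.3 [ 280. -207.] [360. 217.]
-1 0 [281.  48.] [323. 227.]
-1 0.5 [281.  80.] [315. 221.]
-1 1 [281. 103.] [308. 214.]
-1 1.57 [281. 114.] [306. 205.]
-1 2 [281. 105.] [308. 199.]
-1 2.3 [281.  89.] [311. 197.]
cap top [280. -28.] [334. 211.]
```

View pics/f3.png

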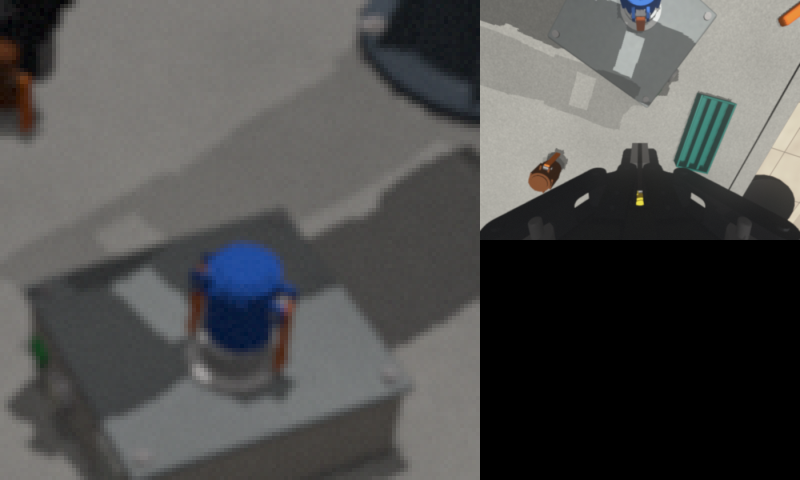

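```bash
python3 -c "
from cell import robot
print(robot.job_done())"
```

```text
the job is handed in; nothing more can be done
None
```

The blue cap is pushed home on the fitting and both cam arms are down flat against its sides. I handed the job in at about 16.7 s, with the arm well clear of everything.

- **Seating:** I gripped the cap on its flats and lowered it over the fitting, shifting about 2 mm back at the start to clear a light side contact. It came to a hard stop with the TCP at z = 0.212 m, the height predicted for home. The reading there was about 38 N, well above the 12 N the seal needs.
- **Cam arms:** With the fingers shut, I swung the +y arm down first and then the other. Both pushes met resistance at nearly the same distance from the cap's axis (fingertip at 47 mm and 45.5 mm), at about 6 N.
- **Last picture:** It shows both orange arms hanging against the cap and the cap upright. The one arm tip the network located was within 2 px of the point predicted for 0 rad.
- **Other objects:** My moves kept clear of the cassette, denture and model. I did not measure them again at the end.
- **Disagreements:** The wrist and top cameras differed by about 4 mm on the fitting's position. I used a value in between, and the taper and force readings settled the fit. Several early move calls were refused because fields were missing; they moved nothing.

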